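Swing in the bail arms and stack the slide tray on the sample tote

TASK

Swing both yellow bail arms of the blue sample tote in over its mouth until they lie fully home on the rim, while the slide tray still rests on its sloped stand. Then lift the tray off the stand and set it down gently, squarely and level across the two bail arms, with the block under its floor between the bars, and let go. Never tip the tray noticeably beyond the slope of its stand, and leave the tube rack, the tip box and the dropper bottle alone.

Things in the scene. Friction and masses are not known exactly. Their poses are not given: they have to be found in the camera images.
- tote: Blue open tote fixed to the bench, 170 (its x) x 260 (its y, long side) x 100 mm high, walls 5 mm, on a mat 6 mm high reaching 10 mm out all round. Origin: centre of its underside, at bench height; z up. Fixed vials inside reach up to 63 mm. Two yellow U-shaped bail arms of 8 mm round bar hinge on its long walls, bail_l at the +y end, bail_r at the -y end.
- bail_l (a joint): Angle (rad) of the bail arm at the tote's +y end: 0 = fully in, bar lying across the rim (stop); it grows as the bar swings up, over and outwards: about 1.4 upright, 3.0 level outwards beyond the end wall, 3.5 outer stop. Stiff hinge: stays where left, moves with 1 to 3 N at the bar. Its two legs run outside the long walls, 182 mm apart.
- bail_r (a joint): The same for the bail arm at the tote's -y end (mirror image).
- bail_l_bar (a point): Middle of the straight cross bar of bail_l, on its centre line (8 mm thick, 182 mm long along the tote's x), 58.9 mm from the hinge line. With the joint at 0 it lies 58 mm inward of and 10 mm above the hinge line: y = 62, z = 104 mm in the tote's frame.
- bail_r_bar (a point): The same for bail_r: with the joint at 0 it lies at y = -62, z = 104 mm in the tote's frame.
- bail_l_hinge (a point): Point on the hinge line of bail_l, midway between the long walls: x = 0, y = 120, z = 94 mm in the tote's frame (fixed). The hinge line runs along the tote's x.
- bail_r_hinge (a point): The same for bail_r: x = 0, y = -120, z = 94 mm in the tote's frame.
- tote_seat (a point): Where the tray's origin lies when the tray is properly stacked (either way round): on the tote's centre line, 100 mm above its underside. Axes as the tote's.
- stand: Black sloped stand fixed to the bench. Origin: bench height, under the centre of its sloping board (160 mm along the slope, 240 mm wide along its y). The board rises towards the stand's +x at 0.55 rad (31.5 degrees); its top surface passes 75 mm above the origin. A lip 25 mm high along the low edge (-x side) holds the tray.
- tray: White loose slide tray, 0.3 to 0.6 kg, 140 (its x) x 210 (its y) mm, walls up to 37 mm, fixed contents up to 34 mm, red handle bar in the middle. Block under the floor 90 x 104 (y) x 8 mm; origin: centre of the block's underside. Axes at start: x, y as the stand's, tilted with the board. Stacked, its floor (z = 8 mm) lies on the bars, the block between them with 6 mm play each way.
- tray_grip (a point): Centre of the tray's red handle bar, 67 mm above the tray's origin on its z axis. The bar is 14 mm thick (tray x), 100 mm long (tray y; 80 mm clear between the posts) and 22 mm high (tray z, 56 to 78 mm). Axes as the tray's.
- tube_rack: Bystander: open aluminium rack, 60 x 130 x 62 mm, with capped glass tubes up to 88 mm high, loose as one piece. Origin: centre of its underside.
- tip_box: Bystander: white box with green lid, 87 x 122 x 67 mm, loose. Origin: centre of its underside.
- dropper: Bystander: amber bottle with black cap, 38 mm diameter, 75 mm high, loose. Origin: centre of its underside.

How it is judged:
On the way:
1. both bail arms are swung in onto the rim while the tray still rests on its stand (value of joint each of bail_l, bail_r below 0.12 rad and distance of tray from where it was at the start of the episode below 0.03 m), for 0.2 s.
At the end, for the whole second after the job is handed in: Both bail arms in (under 0.12 rad); tray on both bars, block between them: origin within 15 mm (tote x) and 11 mm (tote y) of the tote's centre, 95 to 104 mm above its underside; long sides within 0.12 rad, either way round; level within 0.05 rad; at rest (value of joint each of bail_l, bail_r below 0.12 rad and x of tray in the frame of tote between -0.015 and 0.015 m and y of tray in the frame of tote between -0.011 and 0.011 m and z of tray in the frame of tote between 0.095 and 0.104 m and angle between the y axis of tray and the y axis of tote, either way round below 0.12 rad and angle between tray's own z axis and vertical below 0.05 rad and linear speed of tray below 0.02 m/s and angular speed of tray below 0.1 rad/s); the robot touches nothing.
It fails at once if the tube rack is pushed more than 25 mm or tipped (distance of tube_rack from where it was at the start of the episode above 0.025 m or angle between tube_rack's own z axis and vertical above 0.3 rad).
It fails at once if the tip box is pushed more than 25 mm or tipped (distance of tip_box from where it was at the start of the episode above 0.025 m or angle between tip_box's own z axis and vertical above 0.3 rad).
It fails at once if the dropper bottle is pushed more than 25 mm or tipped (distance of dropper from where it was at the start of the episode above 0.025 m or angle between dropper's own z axis and vertical above 0.3 rad).
It fails at once if the tray is tipped more than 0.8 rad (46 degrees) from level (angle between tray's own z axis and vertical above 0.8 rad).
It fails at once if the tray drops or is slammed onto the tote (faster than 0.45 m/s within about 20 mm above its seat) (distance between tray and tote_seat below 0.02 m and linear speed of tray above 0.45 m/s).
It also fails if it takes over 72 s, if anything falls off the work surface, if the arm or the gripper's body presses on something with over 40 N, if the wrist force passes 120 N, or if a joint passes its speed limit or range.

ROBOT

A 7-joint arm with a two-finger parallel gripper is mounted at the origin on the work surface. World frame = base frame: x ahead of the robot, y to its left, z up, the work surface at z = 0. Lengths are in m, angles in rad, forces in N, time in s.
With the tool pointing down it reaches from about 0.425 to 0.925 m from the base axis. Payload 6.8 kg.
Tool frame: the origin (TCP) lies midway between the tips of the shut fingers; the grasp point (between the pads) lies 19 mm behind it; z points along the fingers, y is the direction in which the jaws open and shut (so a half turn about z gives the same grasp; the last joint's range is limited). The gripper opens to 85 mm and grips with 20 to 120 N. Pads are 22 mm wide; open, the fingers measure 114 mm over their backs; the gripper's body (76 mm by 85 mm) begins 54 mm behind the grasp point. The pads swing forward as they close: fully open they stand 13 mm farther back than shut.
Start: joints at [1.066, 0.477, 0.022, 1.555, -0.011, 1.109, -0.083], TCP at [0.261, -0.623, 0.231] pointing down, gripper open.
Joint ranges: [-2.96, 2.96], [-0.34, 2.1], [-1.41, 1.46], [0.24, 2.44], [-1.37, 4.51], [0.17, 1.92], [-2.96, 2.96]. Speed limits (rad/s): [2.39, 2.39, 3.14, 3.14, 3.14, 3.14, 3.14].

INTERFACE

Orientations are given as a unit quaternion [w, x, y, z].
In Python, from station import bot gives the robot as it stands. The module is installed in compiled form; this text tells all that it offers.
- The arm moves only by the tool play_rows, never from a script. Its argument "motion" is a list of rows, each a list of 2 entries, a list of its own where there are three numbers: the shift along the tool's x, y, z as a fraction of full scale, then the turn, a rotation vector about the tool's x, y, z as a fraction of full scale. In form: [[[tx, ty, tz], [rx, ry, rz]], ...]. A call has 1 to 8 rows; each row is the pose to reach, as a shift and turn from the pose measured when the call began, along the tool's axes at that moment, turning the shorter way round; what a row does not reach only later rows make up. Full scale, the value 1, is 400 mm for a shift and 360 degrees for a turn. A row lasts 1/10 s, in which the tool goes at most 50 mm and 8.59 degrees, less where a joint would pass 70% of its speed; a pose out of reach is approached as far as the arm can. A call with a number of a shift or a turn outside -1 to 1 is refused whole. A call with a gripper value outside its range is refused whole. "fingers" is the finger opening in mm, from 0 to 85.4, set as the call begins (left out, the last holds). The fingers move at their own pace and stop on an object; "grip_force" is the grip in N (left out, the last holds). Time passes only in rows, so rows that repeat a pose let the fingers close. It gives the time, the measured TCP pose, the force and the opening at its end, in the units of the state.
- bot.get_obs(): the state, without advancing time (a new reading comes with each control period).
- bot.read_camera(name): name is "side" or "top"; returns a dict with "pixels" (400x640x3 uint8, red, green, blue), "range_z" (400x640 float32, m along the optical axis (not along the pixel's ray), 0 where there is no reading), "fovy" (degrees; the focal length in pixels is half the picture's height over the tangent of half this angle, whatever the lens; pixels are square), "cx", "cy" (the principal point, pixels), "pose" (4x4, takes a point from camera to world coordinates). Camera axes: x right, y down, z forward; pixel columns grow to the right and rows downward; lengths in m; the calibration is good to about 2 mm. A picture is of the moment at which its call begins.
- bot.hand_in(): hands the job in, once; it reports no verdict.
The state is a dict: "t": time; "q": joint angles; "joint_vel": joint speeds; "joint_torque": joint torques, N m; "eef_pos": TCP position; "tool_rot": TCP orientation; "contact_force": force on the tool from outside, world axes, zero at the start; "torque": the same for the moment, N m; "gripper_width": opening from 0.0 (shut) to 1.0 (fully open).
Only numpy, scipy, OpenCV 4.12 (cv2) and the standard library are available. Lean on these libraries where they do the work, as an engineer would, in place of code of your own. Each camera call takes 0.05 s, during which the arm holds its last target.

## Working session

There is one attempt and no reset: what is moved stays moved. The work goes in short steps, Python scripts to look and compute and a tool call to move; the robot and the scene stay as the last step left them, time stands still between calls to the robot, and variables do not carry over. Pictures are saved under pics/ and viewed, and the job is handed in when it is done.

Besides the shell and the picture viewer there is one more tool, called after "Call:" in YAML: its name, and indented under it one key for each argument. play_rows: Moves the arm, as the interface text tells. Shift numbers are shares of 400 mm and turn numbers shares of 360 degrees, none past 1 either way. Its arguments: {"type":"object","properties":{"motion":{"type":"array"},"fingers":{"type":"number"},"grip_force":{"type":"number"}},"required":["motion"]}

```bash
mkdir -p pics; ls
cat > h.py <<'E'
import numpy as np, cv2
from station import bot
def cam(n,save=None):
    c=bot.read_camera(n)
    if save: cv2.imwrite('pics/'+save,cv2.cvtColor(c['pixels'],cv2.COLOR_RGB2BGR))
    h=c['pixels'].shape[0]; c['f']=h/2/np.tan(np.radians(c['fovy'])/2)
    z=c['range_z']; v,u=np.mgrid[:z.shape[0],:z.shape[1]]
    P=np.stack([(u-c['cx'])/c['f']*z,(v-c['cy'])/c['f']*z,z,np.ones_like(z)],-1)@np.array(c['pose']).T
    c['P']=P[...,:3]; c['P'][z==0]=np.nan
    return c
E
python3 - <<'E'
from h import *
o=bot.get_obs(); print({k:np.round(v,3) for k,v in o.items()})
for n in('top','side'):
    c=cam(n,n+'0.png'); print(n,c['fovy'],c['cx'],c['cy'],np.round(c['pose'],3), (c['range_z']==0).mean()); np.savez(n+'0.npz',P=c['P'],pix=c['pixels'])
E
```

```text
pics
{'t': np.float64(0.0), 'q': array([ 1.066,  0.478,  0.022,  1.556, -0.011,  1.109, -0.083]), 'joint_vel': array([-0.001, -0.   , -0.   ,  0.001,  0.001, -0.001,  0.   ]), 'joint_torque': array([ 1.0000e-03, -5.9646e+01,  1.6090e+00, -2.8120e+01,  1.3000e-02,
        9.0000e-03,  0.0000e+00]), 'eef_pos': array([ 0.261, -0.622,  0.23 ]), 'tool_rot': array([-0.001,  0.98 ,  0.197, -0.   ]), 'contact_force': array([ 0.401, -0.696,  0.081]), 'torque': array([ 0.036, -0.011,  0.029]), 'gripper_width': np.float64(1.004)}
top 50.04024561347466 315.53657444065016 201.98310151836057 [[ 0.028 -0.981  0.19   0.377]
 [-0.999 -0.032 -0.017  0.017]
 [ 0.023 -0.19  -0.982  1.006]
 [ 0.     0.     0.     1.   ]] 0.00415625
side 53.843417859082216 324.70474890309254 196.64765121744165 [[ 0.671 -0.551  0.496  0.183]
 [-0.741 -0.514  0.431 -0.349]
 [ 0.018 -0.657 -0.754  0.716]
 [ 0.     0.     0.     1.   ]] 0.0040390625
```

View pics/top0.png

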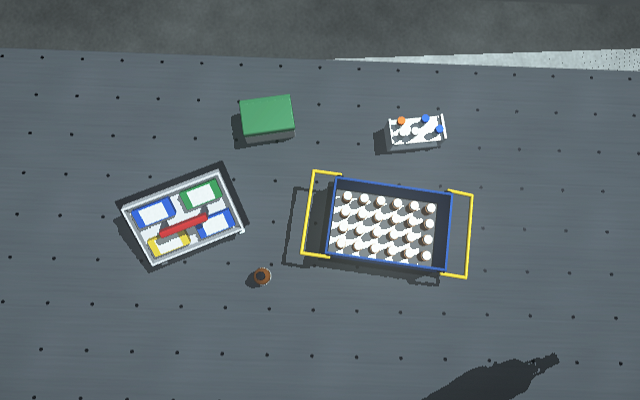

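View pics/side0.png

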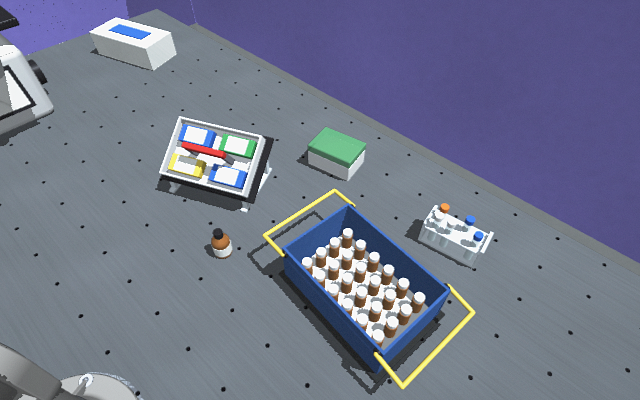

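The top view shows the tote around (390,225), with its yellow bails hanging out at (308,213) and (470,235). The tray with its red handle is at (183,225), the dropper at (261,276), the tip box at (267,117) and the rack at (415,130). Next I'll measure these.

```bash
cat > m.py <<'E'
from h import *
def comps(mask,P,minn=25):
    n,l=cv2.connectedComponents(mask.astype(np.uint8),connectivity=8)
    for i in range(1,n):
        m=(l==i)&np.isfinite(P[...,0])
        if m.sum()>=minn: yield P[m],np.argwhere(m).mean(0)[::-1]
E
python3 - <<'E'
from m import *
for n in('top','side'):
    d=np.load(n+'0.npz');P=d['P'];hsv=cv2.cvtColor(d['pix'],cv2.COLOR_RGB2HSV);H,S,V=cv2.split(hsv)
    M={'yel':(H>22)&(H<33)&(S>150)&(V>90),'blue':(H>105)&(H<120)&(S>150)&(V>60),'red':((H<5)|(H>174))&(S>150)&(V>60),'green':(H>55)&(H<80)&(S>120)}
    for k,m in M.items():
        for Q,uv in comps(m,P,40):
            lo,hi=np.percentile(Q,[2,98],axis=0)
            print(n,k,len(Q),uv.round(),'mean',Q.mean(0).round(3),'lo',lo.round(3),'hi',hi.round(3))
    # tote rim: points at z ~0.1 blue
    m=M['blue']&(np.abs(P[...,2]-0.1)<0.004)
    for Q,uv in comps(cv2.dilate(m.astype(np.uint8),np.ones((3,3)))>0,np.where(m[...,None],P,np.nan),100):
        r=cv2.minAreaRect((Q[:,:2]*1000).astype(np.float32)); print(n,'rim',len(Q),np.round(cv2.boxPoints(r)),r)
E
```

```text
top yel 376 [313. 215.] mean [0.526 0.007 0.096] lo [ 0.437 -0.045  0.092] hi [0.624 0.03  0.1  ]
top yel 324 [463. 237.] mean [ 0.489 -0.322  0.087] lo [ 0.402 -0.344  0.081] hi [ 0.589 -0.27   0.098]
top yel 64 [185. 239.] mean [0.466 0.281 0.08 ] lo [0.457 0.272 0.075] hi [0.475 0.289 0.086]
top yel 112 [153. 246.] mean [0.448 0.344 0.085] lo [0.431 0.333 0.074] hi [0.466 0.353 0.094]
top blue 42 [425. 118.] mean [ 0.759 -0.243  0.088] lo [ 0.751 -0.25   0.085] hi [ 0.766 -0.236  0.09 ]
top blue 46 [439. 128.] mean [ 0.735 -0.275  0.087] lo [ 0.727 -0.283  0.078] hi [ 0.743 -0.268  0.091]
top blue 588 [395. 219.] mean [ 0.521 -0.171  0.1  ] lo [ 0.418 -0.293  0.096] hi [ 0.608 -0.023  0.103]
top blue 343 [154. 210.] mean [0.52  0.336 0.122] lo [0.488 0.298 0.108] hi [0.545 0.377 0.132]
top blue 165 [225. 216.] mean [0.517 0.195 0.085] lo [0.5   0.179 0.072] hi [0.533 0.228 0.095]
top blue 61 [202. 232.] mean [0.482 0.246 0.079] lo [0.472 0.238 0.055] hi [0.491 0.253 0.086]
top red 296 [183. 226.] mean [0.487 0.269 0.141] lo [0.467 0.226 0.136] hi [0.508 0.311 0.146]
top green 244 
[... 1227 characters left out ...]
[ 0.602 -0.028  0.102]
side blue 71 [470. 220.] mean [ 0.753 -0.246  0.086] lo [ 0.746 -0.254  0.078] hi [ 0.763 -0.239  0.09 ]
side blue 67 [478. 236.] mean [ 0.728 -0.278  0.086] lo [ 0.722 -0.285  0.078] hi [ 0.738 -0.271  0.09 ]
side red 298 [203. 150.] mean [0.485 0.263 0.139] lo [0.463 0.222 0.127] hi [0.509 0.308 0.144]
side green 73 [223. 142.] mean [0.54  0.271 0.121] lo [0.526 0.26  0.111] hi [0.555 0.281 0.131]
side green 173 [248. 150.] mean [0.563 0.214 0.116] lo [0.533 0.201 0.101] hi [0.585 0.252 0.131]
side rim 1226 [[ 410. -279.]
 [ 581. -299.]
 [ 611.  -41.]
 [ 440.  -21.]] ((510.2542724609375, -160.22909545898438), (259.8944091796875, 171.85958862304688), 83.3992691040039)
```

Run:
```python
from m import *
c=np.array([.512,-.1596]);a=-0.1165
ex=np.array([np.cos(a),np.sin(a)]);ey=np.array([-np.sin(a),np.cos(a)])
for n in('top','side'):
    d=np.load(n+'0.npz');P=d['P'];hsv=cv2.cvtColor(d['pix'],cv2.COLOR_RGB2HSV);H,S,V=cv2.split(hsv)
    m=(H>20)&(H<34)&(S>120)&(V>80)&np.isfinite(P[...,0])
    Q=P[m]; T=np.c_[(Q[:,:2]-c)@ex,(Q[:,:2]-c)@ey,Q[:,2]]
    for s in(1,-1):
        k=(T[:,1]*s>0.160)&(abs(T[:,0])<.08)&(abs(T[:,1])<.2); B=T[k]
        if len(B)>10: print(n,s,len(B),'median',np.median(B,0).round(4),'p95z',np.percentile(B[:,2],[5,50,95]).round(4),'y',np.percentile(B[:,1],[5,95]).round(4))
    m=((H<6)|(H>172))&(S>140)&(V>60)&np.isfinite(P[...,0]); Q=P[m]; Q=Q[(abs(Q[:,0]-.487)<.05)&(Q[:,2]>.12)]
    r=cv2.minAreaRect((Q[:,:2]*1000).astype(np.float32)); 
    u,s_,vt=np.linalg.svd(Q-Q.mean(0),full_matrices=False); print(n,'handle',r,vt[0].round(3))
    # tray top extents
    k=np.isfinite(P[...,0])&(np.hypot(P[...,0]-.49,P[...,1]-.27)<.16)&(P[...,2]>.02)&(S<60)&(V>150)
    Q=P[k]; A=np.c_[Q[:,:2],np.ones(len(Q))]
    r=cv2.minAreaRect((Q[:,:2]*1000).astype(np.float32)); print('tray rect',r)
    np.savetxt(n+'_tray.txt',Q)
```

```text
top 1 244 median [-0.0016  0.1796  0.0954] p95z [0.092  0.0954 0.098 ] y [0.1765 0.1829]
top -1 236 median [-0.001  -0.1754  0.084 ] p95z [0.0813 0.084  0.0865] y [-0.179  -0.1722]
top handle ((489.81439208984375, 269.5217590332031), (16.858015060424805, 97.54852294921875), 23.742551803588867) [-0.408  0.913  0.005]
tray rect ((508.9235534667969, 285.7239074707031), (131.6829833984375, 223.28793334960938), 24.057540893554688)
side 1 173 median [-0.0033  0.1761  0.0944] p95z [0.0908 0.0944 0.0977] y [0.1737 0.1799]
side -1 323 median [-0.0065 -0.1772  0.0837] p95z [0.0788 0.0837 0.0858] y [-0.1815 -0.1751]
side handle ((484.04876708984375, 265.6822204589844), (16.873920440673828, 98.57528686523438), 27.180706024169922) [ 0.422 -0.906 -0.03 ]
tray rect ((515.5569458007812, 285.5531005859375), (153.42103576660156, 219.4962158203125), 24.21309471130371)
```

```bash
cat > g.py <<'E'
from h import *
from scipy.spatial.transform import Rotation as Ro
c=np.array([.512,-.1596]);a=-0.1165
ex=np.array([np.cos(a),np.sin(a),0]);ey=np.array([-np.sin(a),np.cos(a),0]);C=np.array([*c,0])
def T(x,y,z): return C+ex*x+ey*y+np.array([0,0,z])
RB=np.c_[ex,-ey,[0,0,-1]]
def pose():
    o=bot.get_obs();q=o['tool_rot'];return np.array(o['eef_pos']),Ro.from_quat([q[1],q[2],q[3],q[0]]).as_matrix(),o
def rel(targets,R):
    p,R0,o=pose()
    for t in targets:
        s=R0.T@(np.array(t)-p); rv=Ro.from_matrix(R0.T@R).as_rotvec()
        print((s/.4).round(4).tolist(),(rv/(2*np.pi)).round(4).tolist(),'mm',(s*1000).round(1))
    print('t',round(float(o['t']),2),'p',p.round(4),'F',np.round(o['contact_force'],1),'w',round(float(o['gripper_width']),3),'q',np.round(o['q'],2))
E
python3 - <<'E'
from g import *
rel([T(0,-.1765,.2),T(0,-.1765,.11),T(0,-.1765,.062)],RB)
E
```

```text
[0.8097, -0.439, 0.0767] [-0.0002, 0.0001, 0.0817] mm [ 323.9 -175.6   30.7]
[0.8098, -0.4386, 0.3017] [-0.0002, 0.0001, 0.0817] mm [ 323.9 -175.4  120.7]
[0.8098, -0.4384, 0.4217] [-0.0002, 0.0001, 0.0817] mm [ 323.9 -175.4  168.7]
t 0.1 p [ 0.2606 -0.6221  0.2304] F [-0.8 -0.2 -0. ] w 0.998 q [ 1.07  0.48  0.02  1.56 -0.01  1.11 -0.08]
```

Call:
play_rows:
  motion:
    - [[0.1,-0.055,0.0],[0,0,0.01]]
    - [[0.2,-0.11,0.0],[0,0,0.025]]
    - [[0.3,-0.165,0.02],[0,0,0.04]]
    - [[0.4,-0.22,0.03],[0,0,0.05]]
    - [[0.5,-0.275,0.04],[0,0,0.065]]
    - [[0.6,-0.33,0.05],[0,0,0.0817]]
    - [[0.7,-0.385,0.06],[0,0,0.0817]]
    - [[0.81,-0.439,0.077],[0,0,0.0817]]
  fingers: 34
  grip_force: 30

```text
t: 0.9
eef_pos: [0.4921, -0.3336, 0.1998]
tool_rot: [-0.0, 0.998, -0.059, -0.0]
contact_force: [0.9, -1.0, 0.4]
gripper_width: 0.4
```

Run:
```python
from g import *
rel([T(0,-.1765,.11),T(0,-.1765,.062)],RB)
```

```text
[-0.0008, 0.0035, 0.2246] [-0.0001, 0.0002, -0.0002] mm [-0.3  1.4 89.8]
[-0.0007, 0.0036, 0.3446] [-0.0001, 0.0002, -0.0002] mm [ -0.3   1.5 137.8]
t 0.9 p [ 0.4921 -0.3336  0.1998] F [ 0.9 -1.   0.4] w 0.4 q [ 0.49  0.38  0.01  1.79 -0.    0.98 -1.19]
```

Call:
play_rows:
  motion:
    - [[0,0.0035,0.1],[0,0,0]]
    - [[0,0.0035,0.2],[0,0,0]]
    - [[0,0.0035,0.27],[0,0,0]]
    - [[0,0.0035,0.31],[0,0,0]]
    - [[0,0.0035,0.344],[0,0,0]]
    - [[0,0.0035,0.344],[0,0,0]]

```text
t: 1.5
eef_pos: [0.4906, -0.3341, 0.0603]
tool_rot: [-0.001, 0.998, -0.059, -0.002]
contact_force: [-0.1, -0.1, -0.5]
gripper_width: 0.396
```

Run:
```python
from g import *
cam('side','s1.png');cam('top','t1.png')
rel([T(0,-.1765,.062)],RB)
```

```text
[-0.0014, -0.0003, 0.0014] [-0.0001, 0.0001, -0.0002] mm [-0.5 -0.1  0.6]
t 1.6 p [ 0.492  -0.3351  0.0626] F [-0.6 -0.4  0. ] w 0.394 q [ 0.49  0.55 -0.    1.88  0.    0.71 -1.2 ]
```

View pics/s1.png

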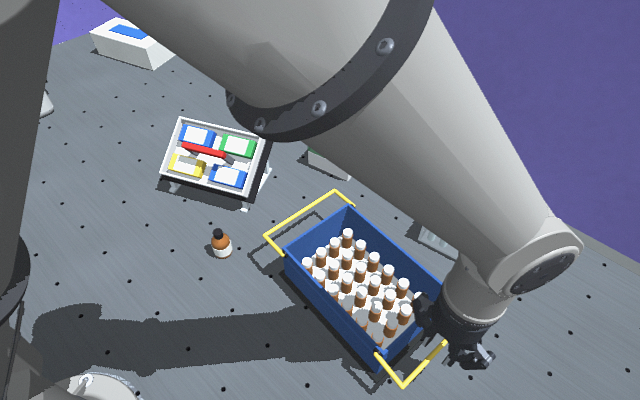

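The jaws straddle the right bail bar near (455,345), so I'll close them.

Call:
play_rows:
  motion:
    - [[0,0,0],[0,0,0]]
    - [[0,0,0],[0,0,0]]
    - [[0,0,0],[0,0,0]]
    - [[0,0,0],[0,0,0]]
    - [[0,0,0],[0,0,0]]
    - [[0,0,0],[0,0,0]]
  fingers: 0
  grip_force: 30

```text
t: 2.2
eef_pos: [0.4929, -0.3342, 0.0629]
tool_rot: [-0.001, 0.998, -0.058, 0.0]
contact_force: [0.4, 5.5, 2.8]
gripper_width: 0.074
```

Run:
```python
from g import *
p,R,o=pose(); print(p,o['gripper_width']*85.4)
# bar assumed at angle e0; arc in tool-down frame for r: out=-tote y (= +tool y), up = -tool z
r=.0589
e0=np.pi+0.232
print((p-C)@ey)
for k,e in enumerate(np.linspace(e0,0.17,17)[1:]):
    dy=-(np.cos(e)-np.cos(e0))*r  # inward from hinge pos cos; inward = +tote y = -tool y
    dz=-(np.sin(e)-np.sin(e0))*r
    print(k,[0,round(dy/.4,3),round(dz/.4,3)])
```

```text
[ 0.49291993 -0.3341759   0.06293888] 6.317303199384192
-0.17561035223690954
0 [0, np.float64(0.004), np.float64(-0.029)]
1 [0, np.float64(0.002), np.float64(-0.059)]
2 [0, np.float64(-0.006), np.float64(-0.087)]
3 [0, np.float64(-0.019), np.float64(-0.113)]
4 [0, np.float64(-0.038), np.float64(-0.136)]
5 [0, np.float64(-0.06), np.float64(-0.155)]
6 [0, np.float64(-0.086), np.float64(-0.169)]
7 [0, np.float64(-0.114), np.float64(-0.178)]
8 [0, np.float64(-0.143), np.float64(-0.181)]
9 [0, np.float64(-0.172), np.float64(-0.178)]
10 [0, np.float64(-0.201), np.float64(-0.17)]
11 [0, np.float64(-0.226), np.float64(-0.155)]
12 [0, np.float64(-0.249), np.float64(-0.136)]
13 [0, np.float64(-0.267), np.float64(-0.113)]
14 [0, np.float64(-0.281), np.float64(-0.087)]
15 [0, np.float64(-0.288), np.float64(-0.059)]
```

Call:
play_rows:
  motion:
    - [[0,0.004,-0.029],[0,0,0]]
    - [[0,0.002,-0.059],[0,0,0]]
    - [[0,-0.006,-0.087],[0,0,0]]
    - [[0,-0.019,-0.113],[0,0,0]]
    - [[0,-0.038,-0.136],[0,0,0]]
    - [[0,-0.06,-0.155],[0,0,0]]
    - [[0,-0.086,-0.169],[0,0,0]]
    - [[0,-0.114,-0.178],[0,0,0]]

```text
t: 3.0
eef_pos: [0.4978, -0.294, 0.1379]
tool_rot: [0.003, 0.998, -0.06, 0.002]
contact_force: [-2.7, -5.2, 6.0]
gripper_width: 0.079
```

Run:
```python
from g import *
cam('side','s2.png')
p,R,o=pose(); d=p-C;print('y',d@ey,'z',p[2],'bar', p[2]+.019, o['contact_force'],o['gripper_width'])
```

```text
y -0.13237232718924613 z 0.13832999987770822 bar 0.1573299998777082 [-6.76921756 -4.66357365 17.85619301] 0.07731978053843788
```

View pics/s2.png

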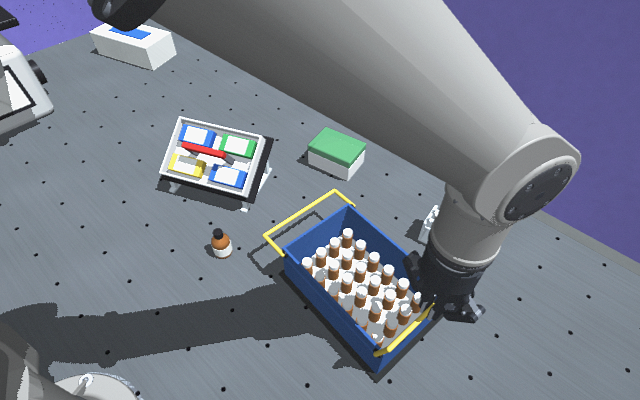

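Run:
```python
from g import *
p,R,o=pose(); y=(p-C)@ey;print(o['contact_force'],p)
r=.0589; e0=np.arccos((y+.12)/r); print(e0)
for e in np.linspace(e0,0.15,9)[1:]:
    print([0,round(-(np.cos(e)-np.cos(e0))*r/.4,3),round(-(np.sin(e)-np.sin(e0))*r/.4,3)])
```

```text
[-6.76921756 -4.66357365 17.85619301] [ 0.49819696 -0.29126036  0.13833   ]
1.7824290640432656
[0, np.float64(-0.03), np.float64(-0.003)]
[0, np.float64(-0.06), np.float64(-0.0)]
[0, np.float64(-0.088), np.float64(0.008)]
[0, np.float64(-0.115), np.float64(0.023)]
[0, np.float64(-0.137), np.float64(0.042)]
[0, np.float64(-0.156), np.float64(0.066)]
[0, np.float64(-0.169), np.float64(0.093)]
[0, np.float64(-0.177), np.float64(0.122)]
```

Call:
play_rows:
  motion:
    - [[0,-0.03,0.0],[0,0,0]]
    - [[0,-0.06,0.002],[0,0,0]]
    - [[0,-0.088,0.01],[0,0,0]]
    - [[0,-0.115,0.025],[0,0,0]]
    - [[0,-0.137,0.044],[0,0,0]]
    - [[0,-0.156,0.068],[0,0,0]]
    - [[0,-0.169,0.095],[0,0,0]]
    - [[0,-0.176,0.121],[0,0,0]]

```text
t: 3.85
eef_pos: [0.5066, -0.2202, 0.089]
tool_rot: [0.001, 0.998, -0.059, 0.001]
contact_force: [-0.4, 0.9, 3.2]
gripper_width: 0.08
```

Run:
```python
from g import *
p,R,o=pose(); d=p-C;print('x',d@ex,'y',d@ey,'z',p[2], o['contact_force'],o['gripper_width'])
```

```text
x 0.00169061448265438 y -0.06077232748028888 z 0.089048718046441 [-0.37176895  0.94827311  3.23228327] 0.07961411972208435
```

Call:
play_rows:
  motion:
    - [[0,0,0.01],[0,0,0]]
    - [[0,0,0.015],[0,0,0]]
    - [[0,0,0.015],[0,0,0]]

```text
t: 4.15
eef_pos: [0.5074, -0.22, 0.0859]
tool_rot: [0.001, 0.998, -0.059, 0.002]
contact_force: [-10.6, 6.2, 36.0]
gripper_width: 0.078
```

Call:
play_rows:
  motion:
    - [[0,0,0],[0,0,0]]
    - [[0,0,0],[0,0,0]]
    - [[0,0,0],[0,0,0]]
    - [[0,0,0],[0,0,0]]
    - [[0,0,-0.05],[0,0,0]]
    - [[0,0,-0.15],[0,0,0]]
    - [[0,0,-0.26],[0,0,0]]
  fingers: 34

```text
t: 4.85
eef_pos: [0.5057, -0.2193, 0.1894]
tool_rot: [0.001, 0.998, -0.059, -0.0]
contact_force: [0.9, -0.7, -0.2]
gripper_width: 0.397
```

Run:
```python
from g import *
d=cam('top','t3.png')
P=d['P'];H,S,V=cv2.split(cv2.cvtColor(d['pixels'],cv2.COLOR_RGB2HSV))
m=(H>20)&(H<34)&(S>120)&(V>80)&np.isfinite(P[...,0]);Q=P[m];Tt=np.c_[(Q-C)@ex,(Q-C)@ey,Q[:,2]]
for s in (1,-1):
    B=Tt[(Tt[:,1]*s>0)&(abs(Tt[:,0])<.08)&(abs(Tt[:,1])<.2)]; print(s,len(B),np.median(B,0).round(4),np.percentile(B[:,2],[5,95]).round(4))
rel([T(0,.178,.2),T(0,.178,.074)],RB)
```

```text
1 242 [-0.0018  0.1797  0.0956] [0.0923 0.0982]
-1 177 [-0.0205 -0.0601  0.1075] [0.1047 0.1102]
[-0.0143, -0.5979, -0.0083] [0.0006, -0.002, -0.0003] mm [  -5.7 -239.1   -3.3]
[-0.0183, -0.599, 0.3067] [0.0006, -0.002, -0.0003] mm [  -7.3 -239.6  122.7]
t 4.9 p [ 0.5101 -0.221   0.1976] F [ 2.1 -0.7  5. ] w 0.404 q [ 0.31  0.31 -0.02  1.89  0.01  0.93 -1.4 ]
```

View pics/t3.png

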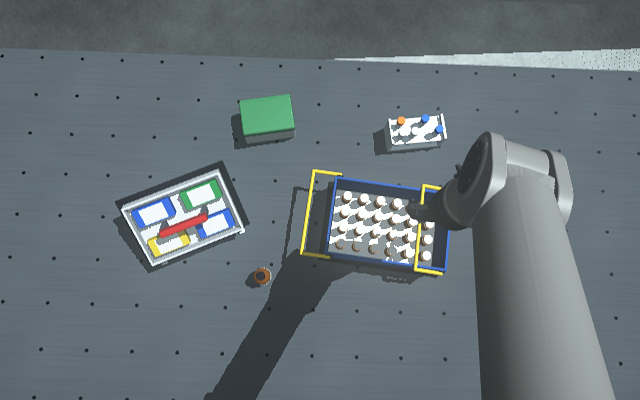

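The right bail is home, with the bar top at z≈0.1075 at pixel (425,228). Next is the left bail.

Call:
play_rows:
  motion:
    - [[0,-0.1,-0.01],[0,0,0]]
    - [[0,-0.2,-0.01],[0,0,0]]
    - [[-0.01,-0.3,-0.01],[0,0,0]]
    - [[-0.01,-0.4,-0.01],[0,0,0]]
    - [[-0.014,-0.5,-0.01],[0,0,0]]
    - [[-0.014,-0.598,-0.01],[0.0006,-0.002,0]]
    - [[-0.014,-0.598,-0.01],[0.0006,-0.002,0]]

```text
t: 5.6
eef_pos: [0.5332, 0.024, 0.2003]
tool_rot: [-0.002, 0.998, -0.055, -0.0]
contact_force: [0.1, 0.4, 0.3]
gripper_width: 0.396
```

Run:
```python
from g import *
rel([T(0,.178,.11),T(0,.178,.073)],RB)
```

```text
[0.0006, 0.0179, 0.2256] [-0.0005, 0.0001, 0.0011] mm [ 0.2  7.2 90.2]
[0.0007, 0.0182, 0.3181] [-0.0005, 0.0001, 0.0011] mm [  0.3   7.3 127.2]
t 5.6 p [0.5332 0.024  0.2003] F [0.1 0.4 0.3] w 0.396 q [-0.04  0.29 -0.15  1.92  0.05  0.94 -1.89]
```

Call:
play_rows:
  motion:
    - [[0,0.016,0.1],[0,0,0.001]]
    - [[0,0.018,0.19],[0,0,0.001]]
    - [[0,0.018,0.25],[0,0,0.001]]
    - [[0,0.018,0.29],[0,0,0.001]]
    - [[0,0.018,0.318],[0,0,0.001]]
    - [[0,0.018,0.318],[0,0,0.001]]

```text
t: 6.2
eef_pos: [0.5313, 0.0167, 0.0714]
tool_rot: [-0.001, 0.998, -0.058, -0.002]
contact_force: [-0.7, -0.8, -0.5]
gripper_width: 0.401
```

Call:
play_rows:
  motion:
    - [[0,0,0],[0,0,0]]
    - [[0,0,0],[0,0,0]]
    - [[0,0,0],[0,0,0]]
    - [[0,0,0],[0,0,0]]
    - [[0,0,0],[0,0,0]]
  fingers: 0
  grip_force: 30

```text
t: 6.7
eef_pos: [0.5321, 0.0197, 0.0724]
tool_rot: [-0.003, 0.998, -0.057, -0.001]
contact_force: [0.2, 6.6, -2.0]
gripper_width: 0.077
```

Run:
```python
from g import *
rel([T(0,.178,.073)],RB)
p,R,o=pose(); print((p-C)@ey,p[2])
r=.0589
e0=np.pi+0.025
for k,e in enumerate(np.linspace(e0,0.17,17)[1:]):
    print(k,[0,float(round((np.cos(e)-np.cos(e0))*r/.4,3)),float(round(-(np.sin(e)-np.sin(e0))*r/.4,3))])
```

```text
[0.0021, 0.0059, -0.0014] [-0.0009, 0.0002, 0.0004] mm [ 0.9  2.4 -0.6]
t 6.7 p [0.5321 0.0197 0.0724] F [ 0.2  6.6 -2. ] w 0.077 q [-0.04  0.46 -0.13  2.02  0.08  0.67 -1.91]
0.18037826849660385 0.07244711856757642
0 [0, 0.002, -0.027]
1 [0, 0.009, -0.054]
2 [0, 0.021, -0.079]
3 [0, 0.037, -0.101]
4 [0, 0.057, -0.12]
5 [0, 0.08, -0.135]
6 [0, 0.106, -0.145]
7 [0, 0.133, -0.15]
8 [0, 0.16, -0.15]
9 [0, 0.187, -0.145]
10 [0, 0.213, -0.135]
11 [0, 0.237, -0.121]
12 [0, 0.257, -0.102]
13 [0, 0.273, -0.08]
14 [0, 0.285, -0.055]
15 [0, 0.292, -0.029]
```

Call:
play_rows:
  motion:
    - [[0,0.002,-0.027],[0,0,0]]
    - [[0,0.009,-0.054],[0,0,0]]
    - [[0,0.021,-0.079],[0,0,0]]
    - [[0,0.037,-0.101],[0,0,0]]
    - [[0,0.057,-0.12],[0,0,0]]
    - [[0,0.08,-0.135],[0,0,0]]
    - [[0,0.106,-0.145],[0,0,0]]
    - [[0,0.133,-0.15],[0,0,0]]

```text
t: 7.5
eef_pos: [0.5263, -0.0318, 0.1348]
tool_rot: [-0.004, 0.998, -0.056, 0.0]
contact_force: [-4.4, 4.6, 0.8]
gripper_width: 0.077
```

```bash
sed -i 's/^C=.*//; s/C=np.array(\[\*c,0\])/C=np.array([*c,0])+ey*.0016/' g.py
python3 - <<'E'
from g import *
p,R,o=pose(); y=(p-C)@ey;print(o['contact_force'],p,y)
r=.0589; e0=np.arccos((.12-y)/r); print(e0, 'barz',.094+r*np.sin(e0))
for e in np.linspace(e0,0.17,9)[1:]:
    print([0,float(round((np.cos(e)-np.cos(e0))*r/.4,3)),float(round(-(np.sin(e)-np.sin(e0))*r/.4,3))])
E
```

```text
[-4.43354503  4.56933628  0.82829978] [ 0.52626486 -0.03184882  0.13476369] 0.1269433212719468
1.6889542882454474 barz 0.1524893177402039
[0, 0.028, -0.001]
[0, 0.055, 0.004]
[0, 0.082, 0.014]
[0, 0.105, 0.028]
[0, 0.126, 0.047]
[0, 0.143, 0.069]
[0, 0.155, 0.094]
[0, 0.162, 0.121]
```

Call:
play_rows:
  motion:
    - [[0,0.028,-0.001],[0,0,0]]
    - [[0,0.055,0.004],[0,0,0]]
    - [[0,0.082,0.014],[0,0,0]]
    - [[0,0.105,0.028],[0,0,0]]
    - [[0,0.126,0.047],[0,0,0]]
    - [[0,0.143,0.069],[0,0,0]]
    - [[0,0.155,0.094],[0,0,0]]
    - [[0,0.162,0.121],[0,0,0]]

```text
t: 8.3
eef_pos: [0.5193, -0.0965, 0.0852]
tool_rot: [-0.004, 0.998, -0.057, 0.0]
contact_force: [-10.1, 9.3, 51.0]
gripper_width: 0.08
```

Call:
play_rows:
  motion:
    - [[0,0,0.004],[0,0,0]]
    - [[0,0,0.007],[0,0,0]]
    - [[0,0,0.007],[0,0,0]]

```text
t: 8.6
eef_pos: [0.5197, -0.0964, 0.0841]
tool_rot: [-0.004, 0.998, -0.056, 0.001]
contact_force: [-10.5, 3.4, 30.4]
gripper_width: 0.078
```

Call:
play_rows:
  motion:
    - [[0,0,0],[0,0,0]]
    - [[0,0,0],[0,0,0]]
    - [[0,0,0],[0,0,0]]
    - [[0,0,0],[0,0,0]]
    - [[0,0,-0.05],[0,0,0]]
    - [[0,0,-0.15],[0,0,0]]
    - [[0,0,-0.27],[0,0,0]]
    - [[0,0,-0.37],[0,0,0]]
  fingers: 34

```text
t: 9.4
eef_pos: [0.5196, -0.0977, 0.234]
tool_rot: [-0.004, 0.998, -0.056, 0.001]
contact_force: [0.9, -0.3, -0.2]
gripper_width: 0.393
```

```bash
cat > bails.py <<'E'
from g import *
import sys
for n in('top','side'):
    d=cam(n,n+sys.argv[1]+'.png')
    P=d['P'];H,S,V=cv2.split(cv2.cvtColor(d['pixels'],cv2.COLOR_RGB2HSV))
    m=(H>20)&(H<34)&(S>120)&(V>80)&np.isfinite(P[...,0]);Q=P[m];Tt=np.c_[(Q-C)@ex,(Q-C)@ey,Q[:,2]]
    for s in (1,-1):
        B=Tt[(Tt[:,1]*s>0)&(abs(Tt[:,0])<.07)&(abs(Tt[:,1])<.2)]; 
        if len(B): print(n,s,len(B),np.median(B,0).round(4),np.percentile(B[:,2],[5,95]).round(4))
rel([],RB)
E
python3 bails.py 4
```

```text
top 1 136 [-0.0257  0.0615  0.1075] [0.1042 0.1108]
side 1 165 [-0.0003  0.0598  0.1063] [0.0322 0.1091]
side -1 173 [ 0.0006 -0.0637  0.107 ] [0.0538 0.1088]
t 9.5 p [ 0.523  -0.0981  0.2377] F [0.4 0.1 0.9] w 0.397 q [ 0.17  0.24 -0.11  1.89  0.02  1.01 -1.64]
```

View pics/top4.png

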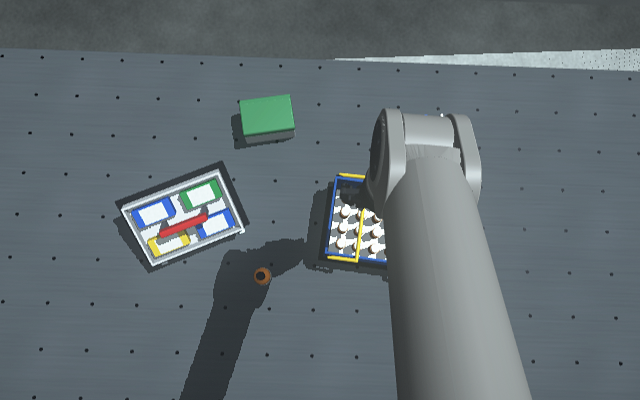

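Run:
```python
from g import *
yaw=np.radians(24.2);t=.55;d=np.array([np.cos(yaw),np.sin(yaw),0]);z=np.array([0,0,1])
X=d*np.cos(t)+z*np.sin(t);N=-d*np.sin(t)+z*np.cos(t);Y=np.array([-np.sin(yaw),np.cos(yaw),0])
A=np.c_[X,Y,N];O=np.array([.487,.268,.13])
for n in('top','side'):
    f=np.load(n+'0.npz');P=f['P'];H,S,V=cv2.split(cv2.cvtColor(f['pix'],cv2.COLOR_RGB2HSV))
    m=((H<6)|(H>172))&(S>140)&(V>60)&np.isfinite(P[...,0])&(P[...,2]>.12)&(np.hypot(P[...,0]-.487,P[...,1]-.268)<.08)
    q=(P[m]-O)@A*1000
    print(n,'pct5/50/95',np.percentile(q,[1,5,50,95,99],axis=0).round(1).T.tolist())
    # top facet: N near max
    k=q[:,2]>np.percentile(q[:,2],95)-4; print('top face',k.sum(),q[k].min(0).round(1),q[k].max(0).round(1))
    m=np.isfinite(P[...,0])&(S<50)&(V>130); q=(P[m]-O)@A*1000; k=(abs(q[:,0])<90)&(abs(q[:,1])<125)&(q[:,2]>-60)&(q[:,2]<-20)
    w=q[k];print('white',np.percentile(w,[1,99],axis=0).round(1).tolist()); h,e=np.histogram(w[:,2],bins=np.arange(-60,-19,3));print(h.tolist(),e[0])
    r=w[w[:,2]>-45]; print('rim ext',np.percentile(r,[1,99],axis=0).round(1).tolist())
    # stand plane check
np.savez('tray.npz',A=A,O=O)
```

```text
top pct5/50/95 [[-0.5, 0.7, 8.0, 12.9, 13.5], [-47.6, -43.7, 0.7, 44.1, 47.6], [-1.2, 1.8, 8.9, 11.7, 12.7]]
top face 253 [ -0.5 -48.5   7.7] [13.6 49.  14.2]
white [[-69.3, -104.1, -59.3], [76.1, 104.5, -29.3]]
[502, 771, 154, 123, 130, 146, 130, 535, 1123, 573, 101, 1, 0] -60
rim ext [[-69.6, -104.1, -44.5], [76.1, 104.9, -29.0]]
side pct5/50/95 [[-5.0, -4.7, 0.7, 7.6, 8.4], [-49.1, -48.1, -4.7, 42.3, 46.7], [-5.0, -0.8, 10.5, 13.2, 13.8]]
top face 224 [ -5.2 -48.8   9.3] [ 8.5 48.4 14.4]
white [[-67.6, -104.4, -57.6], [71.3, 104.6, -27.5]]
[80, 760, 456, 62, 71, 77, 87, 136, 740, 858, 339, 17, 2] -60
rim ext [[-67.7, -104.4, -44.3], [71.7, 105.1, -27.1]]
```

Run:
```python
from g import *
f=np.load('tray.npz');A=f['A'];c=f['O']+A[:,0]*.0035;X,Y,N=A.T
R=np.c_[Y,X,-N]; d=np.array([X[0],X[1],0]);d/=np.linalg.norm(d);Rd=np.c_[Y,d,[0,0,-1]]
print(c)
rel([[.46,.255,.30]],Rd); rel([c+N*.13],R)
```

```text
[0.48972162 0.26922314 0.13182941]
[-0.2546, -0.8606, -0.1521] [0.0011, -0.0024, -0.3352] mm [-101.8 -344.2  -60.8]
t 9.5 p [ 0.523  -0.0981  0.2377] F [0.4 0.1 0.9] w 0.397 q [ 0.17  0.24 -0.11  1.89  0.02  1.01 -1.64]
[-0.3324, -0.8165, -0.0099] [-0.0511, 0.0895, -0.3258] mm [-133.  -326.6   -4. ]
t 9.5 p [ 0.523  -0.0981  0.2377] F [0.4 0.1 0.9] w 0.397 q [ 0.17  0.24 -0.11  1.89  0.02  1.01 -1.64]
```

Call:
play_rows:
  motion:
    - [[-0.02,-0.08,-0.05],[0,0,-0.023]]
    - [[-0.05,-0.18,-0.1],[0,0,-0.046]]
    - [[-0.09,-0.3,-0.15],[0,0,-0.069]]
    - [[-0.12,-0.41,-0.15],[0,0,-0.092]]
    - [[-0.15,-0.52,-0.15],[0,0,-0.115]]
    - [[-0.18,-0.63,-0.15],[0,0,-0.138]]
    - [[-0.22,-0.74,-0.15],[0,0,-0.161]]
    - [[-0.255,-0.86,-0.15],[0,0,-0.184]]
  fingers: 42

```text
t: 10.3
eef_pos: [0.4591, 0.2558, 0.2983]
tool_rot: [0.0, 0.866, 0.5, 0.006]
contact_force: [0.7, -0.3, -0.7]
gripper_width: 0.491
```

Call:
play_rows:
  motion:
    - [[0,0,0],[0,0,-0.023]]
    - [[0,0,0],[0,0,-0.046]]
    - [[0,0,0],[0,0,-0.069]]
    - [[0,0,0],[0,0,-0.092]]
    - [[0,0,0],[0,0,-0.115]]
    - [[0,0,0],[0,0,-0.138]]
    - [[0,0,0],[0,0,-0.151]]
    - [[0,0,0],[0,0,-0.151]]

```text
t: 11.1
eef_pos: [0.459, 0.2554, 0.2972]
tool_rot: [0.003, 0.542, 0.841, 0.005]
contact_force: [0.0, -0.4, -0.4]
gripper_width: 0.484
```

```bash
cat > tr.py <<'E'
from g import *
f=np.load('tray.npz');A=f['A'];c=f['O']+A[:,0]*.0035;X,Y,N=A.T
R=np.c_[Y,X,-N]
E
python3 - <<'E'
from tr import *
rel([c+N*.13],R)
E
```

```text
[0.0002, -0.0872, 0.1354] [-0.0857, -0.0003, 0.0006] mm [  0.1 -34.9  54.2]
t 11.1 p [0.459  0.2554 0.2972] F [ 0.  -0.4 -0.4] w 0.484 q [-0.1   0.22 -0.61  1.8   0.14  1.15 -0.33]
```

Call:
play_rows:
  motion:
    - [[0,-0.03,0.03],[-0.02,0,0]]
    - [[0,-0.06,0.06],[-0.04,0,0]]
    - [[0,-0.087,0.09],[-0.06,0,0]]
    - [[0,-0.087,0.135],[-0.08,0,0]]
    - [[0,-0.087,0.135],[-0.0857,0,0.0006]]
    - [[0,-0.087,0.135],[-0.0857,0,0.0006]]

```text
t: 11.7
eef_pos: [0.426, 0.2399, 0.2411]
tool_rot: [0.146, 0.524, 0.808, 0.227]
contact_force: [0.1, 1.0, 0.4]
gripper_width: 0.49
```

Run:
```python
from tr import *
cam('side','s5.png')
rel([c+N*.06,c-N*.017],R)
```

```text
[0.0003, 0.0016, 0.1751] [-0.0002, -0.0002, -0.0003] mm [ 0.1  0.6 70. ]
[0.0001, 0.0018, 0.3676] [-0.0002, -0.0002, -0.0003] mm [  0.    0.7 147. ]
t 11.75 p [0.4274 0.241  0.2424] F [ 0.3  0.1 -0.1] w 0.492 q [-0.04 -0.05 -0.67  2.32  0.35  0.35 -0.6 ]
```

View pics/s5.png

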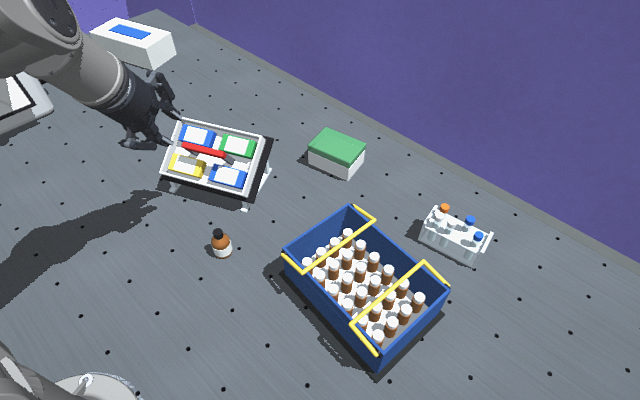

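Both bars lie across the tote mouth, and the tilted gripper lines up with the red handle at (205,150). I'll advance along the tray normal.

Call:
play_rows:
  motion:
    - [[0,0.002,0.08],[0,0,0]]
    - [[0,0.002,0.16],[0,0,0]]
    - [[0,0.002,0.22],[0,0,0]]
    - [[0,0.002,0.27],[0,0,0]]
    - [[0,0.002,0.32],[0,0,0]]
    - [[0,0.002,0.35],[0,0,0]]
    - [[0,0.002,0.367],[0,0,0]]
    - [[0,0.002,0.367],[0,0,0]]

```text
t: 12.55
eef_pos: [0.4995, 0.2736, 0.117]
tool_rot: [0.146, 0.524, 0.807, 0.228]
contact_force: [-0.1, -0.1, -0.3]
gripper_width: 0.492
```

Run:
```python
from tr import *
s=cam('side','s6.png')
cv2.imwrite('pics/s6z.png',cv2.resize(cv2.cvtColor(s['pixels'][70:230,80:320],cv2.COLOR_RGB2BGR),(720,480),interpolation=cv2.INTER_CUBIC))
rel([c-N*.017],R)
```

```text
[0.0, -0.0035, -0.0015] [-0.0002, -0.0001, -0.0005] mm [ 0.  -1.4 -0.6]
t 12.6 p [0.4992 0.2735 0.1176] F [ 0.1 -0.8 -0.2] w 0.493 q [-0.25  0.34 -0.5   2.29  1.56  0.29 -1.74]
```

View pics/s6z.png

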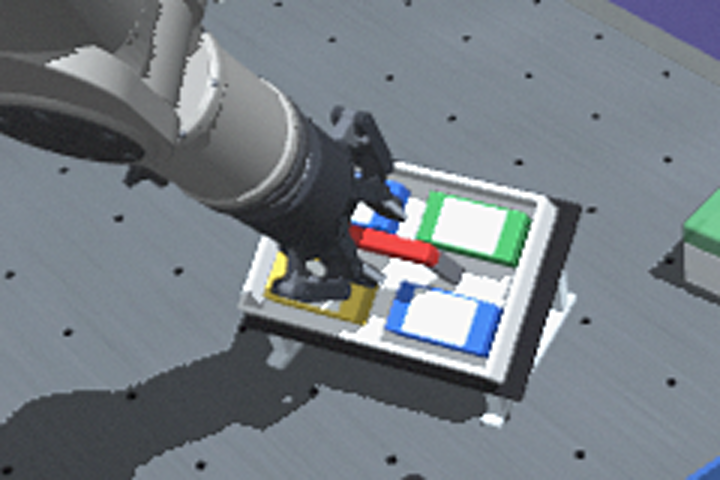

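The handle sits between the fingers. Closing firmly.

Call:
play_rows:
  motion:
    - [[0,-0.002,0],[0,0,0]]
    - [[0,-0.002,0],[0,0,0]]
    - [[0,-0.002,0],[0,0,0]]
    - [[0,-0.002,0],[0,0,0]]
    - [[0,-0.002,0],[0,0,0]]
    - [[0,-0.002,0],[0,0,0]]
  fingers: 0
  grip_force: 90

```text
t: 13.2
eef_pos: [0.4985, 0.2731, 0.1173]
tool_rot: [0.147, 0.524, 0.807, 0.228]
contact_force: [-2.7, -1.6, 2.3]
gripper_width: 0.147
```

Run:
```python
from tr import *
rel([c-N*.017],R)
p,R0,o=pose(); up=R0.T@np.array([0,0,1.]); print('up in tool',up.round(3))
```

```text
[0.0002, -0.0014, -0.001] [-0.0002, -0.0001, -0.0005] mm [ 0.1 -0.5 -0.4]
t 13.2 p [0.4985 0.2731 0.1173] F [-2.7 -1.6  2.3] w 0.147 q [-0.25  0.33 -0.51  2.3   1.56  0.29 -1.74]
up in tool [ 0.002  0.522 -0.853]
```

Call:
play_rows:
  motion:
    - [[0,0.013,-0.021],[0,0,0]]
    - [[0,0.033,-0.053],[0,0,0]]
    - [[0,0.052,-0.085],[0,0,0]]
    - [[0,0.078,-0.128],[0,0,0]]
    - [[0,0.104,-0.17],[0,0,0]]
    - [[0,0.131,-0.213],[0,0,0]]
    - [[0,0.157,-0.256],[0,0,0]]
    - [[0,0.157,-0.256],[0,0,0]]

```text
t: 14.0
eef_pos: [0.4995, 0.273, 0.2394]
tool_rot: [0.148, 0.524, 0.807, 0.229]
contact_force: [0.3, 0.1, -5.1]
gripper_width: 0.152
```

Run:
```python
from tr import *
s=cam('side','s7.png');cam('top','t7.png')
rel([],R)
```

```text
t 14.1 p [0.4983 0.2716 0.2363] F [-0.2 -0.6 -5.4] w 0.145 q [ 0.    0.13 -0.72  2.18  0.63  0.4  -0.8 ]
```

View pics/s7.png

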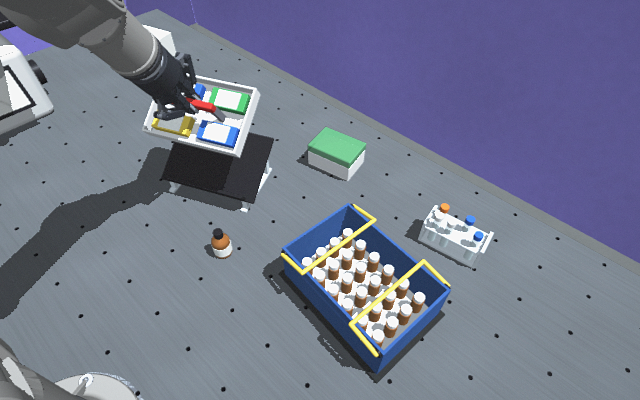

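```bash
cat >> tr.py <<'E'
RT=np.c_[ey,ex,[0,0,-1]]
Rd=np.c_[Y,np.cross([0,0,-1],Y),[0,0,-1]]
E
python3 - <<'E'
from tr import *
print(np.linalg.det(RT),np.linalg.det(Rd))
rel([[.498,.272,.27]],Rd); rel([T(0,0,.27)],RT)
E
```

```text
0.9999999999999999 1.0
[0.0013, 0.0436, -0.0721] [0.0871, -0.0, -0.0007] mm [  0.5  17.4 -28.8]
t 14.1 p [0.4983 0.2716 0.2363] F [-0.2 -0.6 -5.4] w 0.145 q [ 0.    0.13 -0.72  2.18  0.63  0.4  -0.8 ]
[-0.9955, -0.3009, -0.2836] [0.085, -0.0235, 0.0829] mm [-398.2 -120.4 -113.5]
t 14.1 p [0.4983 0.2716 0.2363] F [-0.2 -0.6 -5.4] w 0.145 q [ 0.    0.13 -0.72  2.18  0.63  0.4  -0.8 ]
```

Call:
play_rows:
  motion:
    - [[0,0.006,-0.01],[0.011,0,0]]
    - [[0,0.012,-0.02],[0.022,0,0]]
    - [[0,0.018,-0.03],[0.033,0,0]]
    - [[0,0.024,-0.04],[0.044,0,0]]
    - [[0,0.03,-0.05],[0.055,0,0]]
    - [[0,0.037,-0.06],[0.066,0,0]]
    - [[0,0.0436,-0.072],[0.077,0,0]]
    - [[0,0.0436,-0.072],[0.0871,0,0]]

```text
t: 14.9
eef_pos: [0.4987, 0.2709, 0.2685]
tool_rot: [-0.001, 0.545, 0.838, -0.002]
contact_force: [0.4, 0.1, -4.9]
gripper_width: 0.147
```

Run:
```python
from tr import *
rel([T(0,0,.26)],RT)
```

```text
[-0.9939, -0.4035, 0.0236] [-0.0005, 0.0003, 0.0849] mm [-397.6 -161.4    9.4]
t 14.9 p [0.4987 0.2709 0.2685] F [ 0.4  0.1 -4.9] w 0.147 q [ 0.02  0.37 -0.79  1.73  0.28  1.16 -0.44]
```

Call:
play_rows:
  motion:
    - [[-0.03,-0.012,0],[0,0,0.003]]
    - [[-0.09,-0.036,0],[0,0,0.008]]
    - [[-0.16,-0.065,0],[0,0,0.014]]
    - [[-0.24,-0.097,0],[0,0,0.021]]
    - [[-0.32,-0.13,0],[0,0,0.028]]
    - [[-0.4,-0.162,0],[0,0,0.034]]
    - [[-0.48,-0.195,0],[0,0,0.041]]
    - [[-0.55,-0.223,0],[0,0,0.047]]

```text
t: 15.7
eef_pos: [0.5052, 0.03, 0.2673]
tool_rot: [0.0, 0.664, 0.747, -0.003]
contact_force: [0.7, -1.1, -5.4]
gripper_width: 0.15
```

Run:
```python
from tr import *
rel([T(0,0,.26)],RT)
```

```text
[-0.4689, -0.0374, 0.0207] [-0.0006, 0.0009, 0.0372] mm [-187.6  -15.     8.3]
t 15.7 p [0.5052 0.03   0.2673] F [ 0.7 -1.1 -5.4] w 0.15 q [ 0.4   0.23 -0.67  1.87  0.16  1.1  -0.22]
```

Call:
play_rows:
  motion:
    - [[-0.08,-0.006,0],[0,0,0.007]]
    - [[-0.16,-0.012,0],[0,0,0.014]]
    - [[-0.24,-0.02,0],[0,0,0.021]]
    - [[-0.31,-0.025,0],[0,0,0.027]]
    - [[-0.38,-0.031,0.005],[0,0,0.033]]
    - [[-0.44,-0.036,0.01],[0,0,0.037]]
    - [[-0.469,-0.037,0.02],[-0.0006,0.0009,0.037]]
    - [[-0.469,-0.037,0.02],[-0.0006,0.0009,0.037]]

```text
t: 16.5
eef_pos: [0.5113, -0.1602, 0.2587]
tool_rot: [-0.001, 0.748, 0.664, -0.001]
contact_force: [-0.3, 0.1, -6.2]
gripper_width: 0.145
```

Run:
```python
from tr import *
for n in ('top','side'):
    s=cam(n,n+'8.png'); np.savez(n+'8.npz',P=s['P'],pix=s['pixels'])
rel([T(0,0,.26)],RT)
```

```text
[-0.003, 0.0003, -0.0008] [-0.0002, -0.0002, 0.0004] mm [-1.2  0.1 -0.3]
t 16.6 p [ 0.5122 -0.1568  0.2597] F [ 0.1  1.  -6. ] w 0.146 q [ 0.62  0.27 -0.52  1.83  0.15  1.09 -0.07]
```

View pics/side8.png

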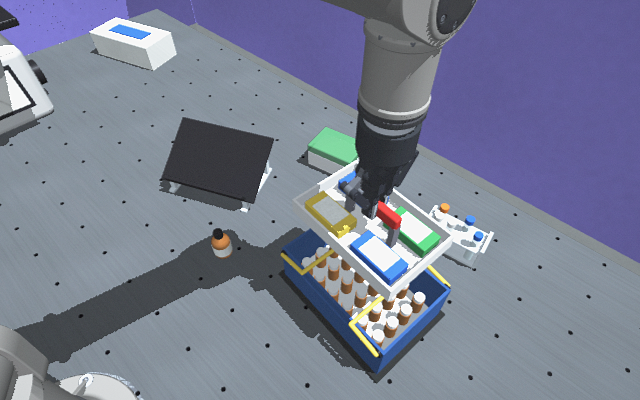

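View pics/top8.png

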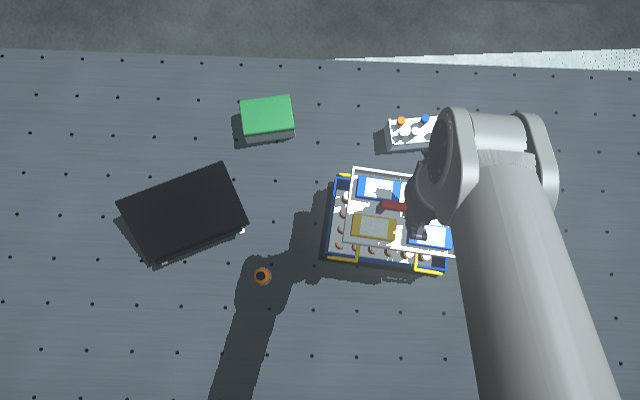

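The tray hangs level over the tote. I'll measure its rim against the tote frame.

Run:
```python
from tr import *
for n in('side','top'):
    f=np.load(n+'8.npz');P=f['P'];H,S,V=cv2.split(cv2.cvtColor(f['pix'],cv2.COLOR_RGB2HSV))
    q=np.stack([(P-C)@ex,(P-C)@ey,P[...,2]],-1)
    m=np.isfinite(P[...,0])&(S<60)&(V>110)&(abs(q[...,0])<.1)&(abs(q[...,1])<.13)&(q[...,2]>.19)
    w=q[m];h,e=np.histogram(w[:,2],bins=np.arange(.19,.30,.004));print(n,h.tolist())
    r=w[abs(w[:,2]-.2467)<.008]; r=r[(abs(r[:,0])>.05)|(abs(r[:,1])>.085)]
    print(len(r),np.percentile(r,[1,50,99],axis=0).round(4).tolist())
    A_=np.c_[r[:,:2],np.ones(len(r))];k=np.linalg.lstsq(A_,r[:,2],rcond=None)[0];print('plane',k.round(4))
    for nm,sel in (('x+',(r[:,0]>.06)&(abs(r[:,1])<.09)),('x-',(r[:,0]<-.06)&(abs(r[:,1])<.09)),('y+',(r[:,1]>.095)&(abs(r[:,0])<.06)),('y-',(r[:,1]<-.095)&(abs(r[:,0])<.06))):
        g=r[sel]
        if len(g)>8:
            ax=0 if nm[0]=='x' else 1
            print(nm,len(g),'pct',np.percentile(g[:,ax],[3,50,97]).round(4),'z',np.median(g[:,2]).round(4),'slope',np.polyfit(g[:,1-ax],g[:,ax],1)[0].round(4))
    m2=np.isfinite(P[...,0])&((H<6)|(H>172))&(S>140)&(V>60)&(q[...,2]>.24)&(abs(q[...,0])<.05)
    g=q[m2]; print('red',len(g),np.percentile(g,[2,50,98],axis=0).round(4).tolist())
```

```text
side [0, 0, 0, 0, 0, 0, 30, 1500, 584, 389, 439, 441, 804, 2281, 630, 12, 11, 13, 17, 19, 6, 10, 10, 10, 14, 11, 10]
1962 [[-0.0723, -0.1048, 0.2388], [-0.0462, -0.0331, 0.245], [0.0681, 0.1052, 0.248]]
plane [-0.0045 -0.0026  0.2441]
x+ 325 pct [0.0635 0.0649 0.0683] z 0.2446 slope 0.0002
x- 571 pct [-0.0724 -0.0711 -0.0677] z 0.2457 slope -0.0013
y+ 291 pct [0.1006 0.1019 0.1055] z 0.2449 slope 0.0014
y- 318 pct [-0.1049 -0.1035 -0.1006] z 0.2458 slope 0.0001
red 387 [[-0.0091, -0.0498, 0.2693], [-0.0064, -0.0323, 0.2854], [0.0032, -0.0097, 0.2884]]
top [0, 0, 0, 0, 0, 0, 62, 1452, 333, 65, 63, 75, 753, 1176, 223, 0, 1, 0, 4, 3, 1, 0, 0, 4, 2, 0, 0]
807 [[-0.0683, -0.0903, 0.2392], [-0.05, 0.0488, 0.2448], [0.0716, 0.1051, 0.2486]]
plane [-0.0097  0.0043  0.2442]
x+ 156 pct [0.0673 0.0691 0.0717] z 0.2446 slope 0.0031
x- 274 pct [-0.0683 -0.0666 -0.0642] z 0.2458 slope 0.0009
y+ 156 pct [0.1012 0.1033 0.1052] z 0.2454 slope -0.0007Traceback (most recent call last):
  File "<stdin>", line 16, in <module>
    return _quantile_unchecked(
        a, q, axis, out, overwrite_input, method, keepdims, weights)
    return _ureduce(a,
                    func=_quantile_ureduce_func,
    ...<5 lines>...
                    overwrite_input=overwrite_input,
                    method=method)
    r = func(a, **kwargs)
    result = _quantile(arr,
                       quantiles=q,
    ...<2 lines>...
                       out=out,
                       weights=wgt)
    slices_having_nans = np.isnan(arr[-1, ...])
                                  ~~~^^^^^^^^^
IndexError: index -1 is out of bounds for axis 0 with size 0
```

Call:
play_rows:
  motion:
    - [[-0.003,0,0.03],[0,0,0.0004]]
    - [[-0.003,0,0.07],[0,0,0.0004]]
    - [[-0.003,0,0.11],[0,0,0.0004]]
    - [[-0.003,0,0.15],[0,0,0.0004]]
    - [[-0.003,0,0.19],[0,0,0.0004]]
    - [[-0.003,0,0.21],[0,0,0.0004]]
    - [[-0.003,0,0.225],[0,0,0.0004]]
    - [[-0.003,0,0.225],[0,0,0.0004]]

```text
t: 17.4
eef_pos: [0.5117, -0.1572, 0.1691]
tool_rot: [-0.001, 0.747, 0.665, -0.0]
contact_force: [0.3, 0.4, -5.1]
gripper_width: 0.141
```

Run:
```python
from tr import *
s=cam('side','s9.png')
cv2.imwrite('pics/s9z.png',cv2.resize(cv2.cvtColor(s['pixels'][180:380,240:490],cv2.COLOR_RGB2BGR),(750,600),interpolation=cv2.INTER_CUBIC))
rel([T(0,0,.1517)],RT)
```

```text
[-0.0013, 0.0004, 0.0452] [-0.0002, -0.0002, 0.0001] mm [-0.5  0.2 18.1]
t 17.45 p [ 0.5121 -0.1575  0.1698] F [ 0.4 -0.4 -4.8] w 0.146 q [ 0.59  0.37 -0.5   1.92  0.22  0.91 -0.13]
```

View pics/s9z.png

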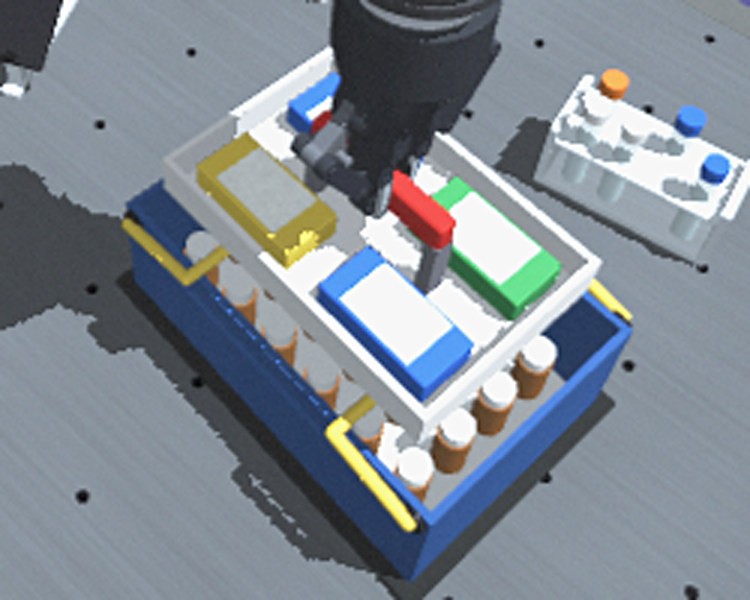

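The tray is about 18 mm above its seat and centred between the bars. Lowering it gently.

Call:
play_rows:
  motion:
    - [[-0.001,0,0.008],[0,0,0]]
    - [[-0.001,0,0.016],[0,0,0]]
    - [[-0.001,0,0.024],[0,0,0]]
    - [[-0.001,0,0.03],[0,0,0]]
    - [[-0.001,0,0.035],[0,0,0]]
    - [[-0.001,0,0.039],[0,0,0]]
    - [[-0.001,0,0.042],[0,0,0]]
    - [[-0.001,0,0.042],[0,0,0]]

```text
t: 18.25
eef_pos: [0.512, -0.1578, 0.1528]
tool_rot: [-0.001, 0.747, 0.665, 0.0]
contact_force: [-1.0, 0.1, -6.1]
gripper_width: 0.146
```

Run:
```python
from tr import *
rel([T(0,0,.1517)],RT)
```

```text
[-0.0004, 0.0006, 0.0028] [-0.0002, -0.0002, 0.0001] mm [-0.2  0.2  1.1]
t 18.25 p [ 0.512  -0.1578  0.1528] F [-1.   0.1 -6.1] w 0.146 q [ 0.59  0.39 -0.49  1.94  0.23  0.88 -0.15]
```

No contact yet, so I'll keep going in small steps.

Call:
play_rows:
  motion:
    - [[0,0,0.0025],[0,0,0]]
    - [[0,0,0.005],[0,0,0]]
    - [[0,0,0.0055],[0,0,0]]
    - [[0,0,0.0055],[0,0,0]]

```text
t: 18.65
eef_pos: [0.5119, -0.1578, 0.1506]
tool_rot: [-0.001, 0.747, 0.665, 0.0]
contact_force: [-0.4, -0.2, -5.9]
gripper_width: 0.144
```

Call:
play_rows:
  motion:
    - [[0,0,0.0025],[0,0,0]]
    - [[0,0,0.005],[0,0,0]]
    - [[0,0,0.005],[0,0,0]]

```text
t: 18.95
eef_pos: [0.512, -0.1579, 0.1498]
tool_rot: [-0.001, 0.747, 0.665, -0.0]
contact_force: [-6.4, 1.0, 7.9]
gripper_width: 0.143
```

Contact: Fz went from −6 to +8 N. Releasing and retreating straight up.

Call:
play_rows:
  motion:
    - [[0,0,0],[0,0,0]]
    - [[0,0,0],[0,0,0]]
    - [[0,0,0],[0,0,0]]
    - [[0,0,0],[0,0,0]]
    - [[0,0,0],[0,0,0]]
  fingers: 40

```text
t: 19.45
eef_pos: [0.5121, -0.1579, 0.1498]
tool_rot: [-0.001, 0.747, 0.665, -0.0]
contact_force: [-0.1, 0.7, -0.3]
gripper_width: 0.467
```

Call:
play_rows:
  motion:
    - [[0,0,-0.02],[0,0,0]]
    - [[0,0,-0.06],[0,0,0]]
    - [[0,0,-0.12],[0,0,0]]
    - [[0,0,-0.2],[0,0,0]]
    - [[0,0,-0.3],[0,0,0]]
    - [[0.1,0,-0.38],[0,0,0]]
    - [[0.2,-0.1,-0.4],[0,0,0]]
    - [[0.3,-0.2,-0.4],[0,0,0]]

```text
t: 20.25
eef_pos: [0.4563, -0.0389, 0.3119]
tool_rot: [0.001, 0.747, 0.665, 0.002]
contact_force: [0.2, 0.6, -0.0]
gripper_width: 0.468
```

Call:
play_rows:
  motion:
    - [[-0.1,0,0],[0,0,0]]
    - [[-0.2,0,0],[0,0,0]]
    - [[-0.3,0,0],[0,0,0]]
    - [[-0.4,0,0],[0,0,0]]
    - [[-0.5,0,0],[0,0,0]]
    - [[-0.6,0,0],[0,0,0]]
    - [[-0.7,0,0],[0,0,0]]
    - [[-0.8,0,0],[0,0,0]]

```text
t: 21.05
eef_pos: [0.419, -0.3583, 0.3121]
tool_rot: [0.001, 0.747, 0.665, 0.002]
contact_force: [1.2, -0.2, 0.5]
gripper_width: 0.466
```

```bash
python3 bails.py 10
python3 - <<'E'
from tr import *
for n in('side','top'):
    s=cam(n);P=s['P'];H,S,V=cv2.split(cv2.cvtColor(s['pixels'],cv2.COLOR_RGB2HSV))
    q=np.stack([(P-C)@ex,(P-C)@ey,P[...,2]],-1)
    m=np.isfinite(P[...,0])&(S<60)&(V>110)&(abs(q[...,0])<.09)&(abs(q[...,1])<.12)&(abs(q[...,2]-.137)<.008)
    r=q[m]; r=r[(abs(r[:,0])>.058)|(abs(r[:,1])>.093)]
    if len(r)<30: print(n,'few',len(r)); continue
    lo,hi=np.percentile(r,[1,99],axis=0);print(n,len(r),lo.round(4),hi.round(4),'ctr',((lo+hi)/2).round(4),'z',np.median(r[:,2]).round(4))
    print('plane',np.linalg.lstsq(np.c_[r[:,:2],np.ones(len(r))],r[:,2],rcond=None)[0].round(4), cv2.minAreaRect((r[:,:2]*1000).astype(np.float32)))
E
```

```text
top 1 229 [-0.0409  0.0811  0.1325] [0.1255 0.135 ]
side 1 369 [-0.0553  0.0415  0.13  ] [0.1179 0.1341]
t 21.15 p [ 0.4169 -0.3628  0.3114] F [ 0.1 -0.3 -0.3] w 0.469 q [ 0.89  0.23 -0.34  1.73  0.08  1.19  0.4 ]
side 1511 [-0.072  -0.1045  0.1293] [0.0686 0.1053 0.1391] ctr [-0.0017  0.0004  0.1342] z 0.136
plane [-0.0023 -0.0022  0.1351] ((-1.4475250244140625, 0.6002120971679688), (141.708740234375, 211.34005737304688), 0.13520322740077972)
top 791 [-0.0677 -0.1023  0.1295] [0.0723 0.1075 0.1404] ctr [0.0023 0.0026 0.1349] z 0.1365
plane [-0.0048 -0.001   0.1362] ((2.55218505859375, 2.213897705078125), (140.7333526611328, 210.84329223632812), 0.1615796834230423)
```

View pics/side10.png

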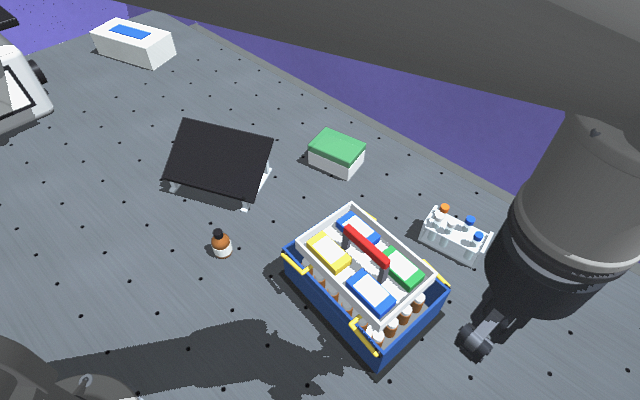

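View pics/top10.png

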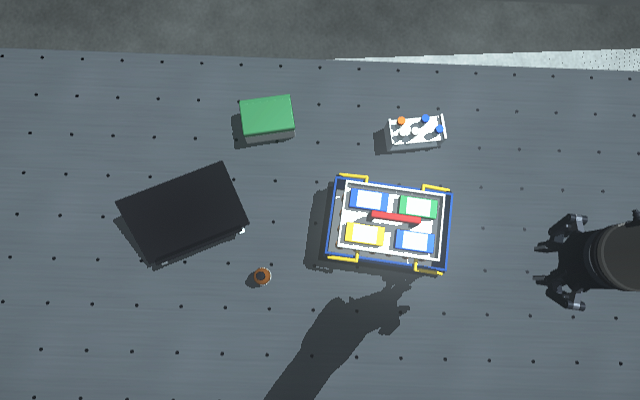

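The tray sits at (390,222) in the top view, level and centred with its rim at z≈0.1365 m. The bails lie flat, the bystanders haven't moved and the robot is clear, so I'll hand in.

```bash
python3 -c "
from station import bot
print(bot.hand_in())"
```

```text
the job is handed in; nothing more can be done
None
```

The job is done and handed in at about 21 s; the hand-in gives no verdict. I swung both bail arms in by gripping each bar and following its arc. I then lifted the tray off its stand at the stand's slope, levelled it in the air, and lowered it onto the bars. The tray was let go on contact and the arm retreated clear.

**Tray:** My last camera checks put its centre within about 3 mm of the tote's, square to about 0.2° and level within about 0.005 rad. Its rim at about 136.5 mm puts the origin near 99.5 mm. The two cameras disagreed with each other by about 4 mm in x and 2 mm in y.

**Bail arms:** I measured the bar tops at about 107 mm, fully home, before picking up the tray. Afterwards I could only judge them by eye, because the tray's yellow contents spoiled the colour measurement. They looked flat in both views.

**Bystanders:** The tube rack, tip box and dropper bottle look unmoved in the pictures.

**Forces:** The wrist force peaked at about 51 N while pressing the left bail home, under the 120 N limit. That press went through the fingers, not the gripper's body.

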